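# Clamp a cedar block in the hook-fitting jig

## Robot

A 6-joint arm with a two-finger parallel gripper is mounted at the origin on the work surface. World frame = base frame: x ahead of the robot, y to its left, z up, the work surface at z = 0. Lengths are in m, angles in rad, forces in N, time in s.
With the tool pointing down it reaches from about 0.35 to 0.875 m from the base axis. Payload 4.2 kg.
Tool frame: the origin (TCP) lies where the fingers leave the gripper's body, on its centre line; the fingertips stand 73 mm ahead of it and the grasp point (between the pads) lies 54 mm ahead of it; z points along the fingers, y is the line along which they close (so a half turn about z gives the same grasp; the last joint's range is limited). The gripper opens to 85 mm and grips with 20 to 120 N. Pads are 22 mm wide; open, the fingers measure 114 mm over their backs; the gripper's body (76 mm by 85 mm) begins 54 mm behind the grasp point. The pads swing forward as they close: fully open they stand 13 mm farther back than shut.
Start: joints at [1.363, 0.385, 0.008, 0, -1.194, -0.259], TCP at [0.281, 0.558, 0.304] pointing down, gripper open.
Joint ranges: [-3.14, 3.14], [-1.21, 2.06], [-1.07, 1.41], [-3.16, 2.05], [-2.99, -0.16], [-3.1, 3.1]. Speed limits (rad/s): [2.79, 2.79, 3.14, 3.14, 3.14, 3.14].

## Interface

Orientations are given as a unit quaternion [w, x, y, z].
In Python, from cell import robot gives the robot as it stands.
- The arm moves only by the tool servo_tool, never from a script. Its argument "steps" is a list that holds one entry, the list of rows, each a list of 7 numbers: the turn, a rotation vector about the world's x, y, z scaled (see below), then the shift along the world's x, y, z scaled (see below), then the closure, from 0 (fully open) to 1 (shut). A call has 1 to 12 rows; each row shifts and turns the commanded pose from where the row before left it; what a row does not reach is not made up. The controller multiplies each number of a shift by 50 mm and each number of a turn by 6 degrees. A row lasts 1/8 s, in which the tool goes at most 62.5 mm and 10.7 degrees, less where a joint would pass 70% of its speed; a pose out of reach is approached as far as the arm can. A call with a number of a shift or a turn outside -1 to 1 is refused whole. A call with a gripper value outside its range is refused whole. The fingers move at their own pace and stop on an object; "squeeze" is the grip in N (left out, the last holds). Time passes only in rows, so rows that do not move let the fingers close. It gives the time, the measured TCP pose, the force, the opening and the grip force at its end, in the units of the state.
- robot.get_obs(): the state, without advancing time (a new reading comes with each control period).
- robot.snapshot(name): name is "side" or "top"; returns the picture (420x560x3 uint8, red, green, blue); there is no depth.
- robot.camera_params(name): a dict with "fov_y" (degrees; the focal length in pixels is half the picture's height over the tangent of half this angle, whatever the lens; pixels are square), "cx", "cy" (the principal point, pixels), "k1" (the pictures are not rectified: a ray, as slopes to the right and down, at radius r is drawn at 1 + k1 r^2 times it, then the intrinsics apply), "R" (3x3) and "t" (3): a world point X has camera coordinates R X + t. Camera axes: x right, y down, z forward; pixel columns grow to the right and rows downward; lengths in m; the calibration is good to about 2 mm. A picture is of the moment at which its call begins. camera_params takes no time and is no camera call.
- robot.finish_job(): hands the job in; it is judged then, once.
Trained networks look in the newest picture that a camera, given by its name, has taken for a name from the list of things; names that differ only in an ending like _2 or _b are one class to them, and where a whole thing is asked for, a point or a joint stands for the part that bears it (a point fixed in the world has none). Each returns a list of dicts, best first, with "conf" (0 to 1); they miss things now and then, are a little off and sometimes report something else, mostly with a low value. They report only what shows in the picture. A call takes as long as a camera call. They do not tell look-alikes from the thing itself.
- robot.regions_of(camera, name): "pixels" (420x560 bool, what is visible of it) and "bbox" ([centre column, centre row, width, height] in pixels, round what is visible of it).
The state is a dict: "time_s": time; "joint_positions": joint angles; "qd": joint speeds; "joint_torque": joint torques, N m; "tcp_pos": TCP position; "orientation": TCP orientation; "contact_force": force on the tool from outside, world axes, zero at the start; "ft_torque": the same for the moment, N m; "opening": finger opening in m; "grasp_force": force on a finger pad.
Only numpy, scipy, OpenCV 4.12 (cv2) and the standard library are available. Lean on these libraries where they do the work, as an engineer would, in place of code of your own. Each camera call takes 0.05 s, during which the arm holds its last target. There are 200 camera calls.

## Task

Set the cedar block in the pocket of the small clamping jig, hook hole up, flat on the pocket's floor and square with a long side facing the tall back fence, and let go of it. Then pump the clamp's trigger against its handle until the rubber pad meets the block and presses it snugly against the fence - firm but gentle, for cedar dents under a hard squeeze - and finish still holding the trigger squeezed. Leave the jar, the hook tub and the push light where they stand.

Things in the scene. Friction and masses are not known exactly. Their poses are not given: they have to be found in the camera images.
- cedar_block: Loose reddish-brown fluted cedar block, 34 mm thick (its x) by 52 mm long (its y) by 42 mm tall (its z), about 50 g, standing on the shelf with a small dark hook hole in the middle of its top. Origin: centre of its underside, z up. It is the same turned half round.
- jig: The clamping jig, fixed to the shelf: plywood board 275 x 112 x 15 mm with a wooden pocket at one end, a grey one-hand ratchet clamp with black upright handle and trigger at the other. Origin on the shelf under the clamp's line; x runs along the steel bar from clamp to pocket, z up. The grey side plates reach 75 mm above the shelf, x -97 to -3 mm. Handle and trigger work along x.
- pocket (a point): Where the block's origin belongs: on the pocket floor, 15 mm above the shelf, 98 mm along jig x; axes as the jig's. Block: 34 mm along x, 52 mm along y, lowered from above, held by its ends above the cheeks. Fence face 17 mm off in +x, 34 mm high; low cheeks 28.5 mm off to either y side (2.5 mm clearance each end), 14 mm high, sloped inside tops, run 30 mm from the fence. Open to -x for the pad.
- handle (a point): Centre of the fixed black handle at the height for squeezing: 128 mm above the shelf, jig x = -61.5 mm. It is 14 mm deep along x, 26 mm wide, its top 155 mm above the shelf. It does not give, so a gripper centred about 8.5 mm in front of it (+x) closes on handle and trigger together at the end of the stroke; open it at least 75 mm there to let the trigger come back.
- trigger_pull (a point): Centre of the trigger's finger pull, a round cross bar 13 mm thick and 24 mm wide on top of the lever. At rest 37 mm in front (jig +x) of point handle and 125 mm above the shelf. Squeezed fully it has come 20.6 mm towards the handle, to 128 mm height, and stops 3 mm short of it: 30 mm over the backs of pull and handle, 51 mm at rest.
- trigger: The trigger lever; origin on its hinge, 60 mm from the finger pull. A 2 to 3 N spring returns it. With the pad free, 6 N squeezes it fully; each full squeeze feeds the bar 7 mm, the first 2 to 9 mm; the ratchet keeps it there. With the pad pressing, it stalls 4 mm or more short of its stop and the pad pushes nearly twice the pull: 10 to 20 N is firm but gentle, 5 N is slack, beyond 30 N dents.
- jaw: The clamp's toothed steel push bar (6 mm wide, 17 mm high) with the black rubber pad on its front end, 34 mm wide, 28 mm high, its middle 33 mm above the shelf, 18 mm above the pocket floor. It slides along jig x only and starts 12 to 26 mm short of a seated block. Origin: jig origin's line, 40 mm behind the pad's face; axes as the jig's.
- pad_face (a point): Centre of the rubber pad's front face, which presses on the block. Against a block that stands at the fence it is 34 mm short of the fence's face, 17 mm short of point pocket along jig x.
- glass_jar: Bystander: round glass jar with a steel screw lid, 76 mm in diameter, 86 mm tall; origin under its centre.
- hook_tub: Bystander: round yellow plastic tub with steel hanger hooks, 84 mm in diameter, about 68 mm tall with the hooks; origin under its centre.
- push_light: Bystander: round white push light, 72 mm in diameter, 27 mm tall; origin under its centre.
Not all that is in view belongs to the job. Of the things shaped like the cedar_block, the brown one is meant.

How it is judged:
By the outcome, as a careful person would: the job done as asked, in the order asked, and still so for the second after the job is handed in, while the arm keeps its last pose, push and grip.
It also fails if it takes over 64 s, if anything falls off the work surface, if the arm or the gripper's body presses on something with over 40 N, if the wrist force passes 120 N, or if a joint passes its speed limit or range.

## Working session

There is one attempt and no reset: what is moved stays moved. The work goes in short steps, Python scripts to look and compute and a tool call to move; the robot and the scene stay as the last step left them, time stands still between calls to the robot, and variables do not carry over. Pictures are saved under pics/ and viewed, at most 10 in all, crops included, and the job is handed in when it is done.

Besides the shell and the picture viewer there is one more tool, called after "Emit:" by a JSON object that holds its "op" and its "data", one argument or row to a line. servo_tool: Moves the arm, as the interface text tells. Shifts and turns lie within -1 to 1; 1 stands for 50 mm of shift or 6 degrees of turn. Its arguments: {"type":"object","properties":{"steps":{"type":"array","items":{"type":"array","items":{"type":"array","items":{"type":"number"}}}},"squeeze":{"type":"number"}},"required":["steps"]}

```bash
mkdir -p pics; ls; cat > h.py <<'E'
import numpy as np,cv2
from cell import robot
def snap(c,n):
    im=robot.snapshot(c); cv2.imwrite(f'pics/{n}.png',im[:,:,::-1]); return im
def cam(c):
    p=robot.camera_params(c); f=210/np.tan(np.radians(p['fov_y'])/2); return p,f,np.array(p['R']),np.array(p['t'])
def proj(c,X):
    p,f,R,t=cam(c); q=np.atleast_2d(X)@R.T+t; s=q[:,:2]/q[:,2:]; r2=(s**2).sum(1,keepdims=True)
    return s*(1+p['k1']*r2)*f+[p['cx'],p['cy']]
def ray(c,uv):
    p,f,R,t=cam(c); d=(np.atleast_2d(uv)-[p['cx'],p['cy']])/f; s=d.copy()
    for _ in range(30): s=d/(1+p['k1']*(s**2).sum(1,keepdims=True))
    return -R.T@t, np.c_[s,np.ones(len(s))]@R
def onz(c,uv,z):
    o,d=ray(c,uv); return o+d*((z-o[2])/d[:,2:])
E
python3 - <<'E'
from h import *
a=snap('top','t0');b=snap('side','s0')
for c in('top','side'):
    p,f,R,t=cam(c); print(c,f,p['k1'],-R.T@t,R[2])
    for n in('cedar_block','jig','pocket','trigger_pull','jaw','handle','trigger','pad_face','glass_jar','hook_tub','push_light'):
        for r in robot.regions_of(c,n)[:3]: print(n,round(r['conf'],2),np.round(r['bbox']))
E
```

```text
pics
top 494.11664895801465 -0.015546558883178612 [0.37746997 0.02299406 1.39372182] [ 0.15272843  0.00393362 -0.98826037]
cedar_block 0.8 [225. 242.  16.  18.]
cedar_block 0.67 [222. 206.  20.  18.]
cedar_block 0.66 [192. 217.  13.  22.]
jig 0.73 [317. 214. 106.  45.]
pocket 0.72 [314. 215. 103.  43.]
trigger_pull 0.69 [295. 218.   6.  12.]
trigger_pull 0.66 [317. 214. 106.  46.]
trigger_pull 0.64 [330. 210.  13.   9.]
jaw 0.73 [328. 214.  78.  10.]
handle 0.79 [316. 215. 108.  40.]
handle 0.38 [414. 267.  24.  27.]
pad_face 0.51 [330. 217.  75.  13.]
glass_jar 0.85 [258. 137.  28.  31.]
hook_tub 0.77 [205. 160.  28.  31.]
push_light 0.73 [414. 266.  23.  24.]
push_light 0.46 [334. 217.  79.  12.]
side 480.15888977176496 -0.1206685917199812 [ 0.09547115 -0.54249533  0.89335765] [ 0.46186709  0.51231569 -0.72402447]
cedar_block 0.92 [232. 198.  19.  27.]
cedar_block 0.92 [200. 215.  24.  26.]
cedar_block 0.82 [201. 183.  29.  26.]
jig 0.95 [295. 263. 121. 101.]
pocket 0.98 [292. 262. 119. 102.]
trigger_pull 0.59 [303. 246.   9.  24.]
jaw 0.59 [308. 266.  75.  60.]
handle 0.64 [294. 263. 112. 102.]
trigger 0.52 [304. 245.  10.  36.]
trigger 0.4 [294. 262. 120. 101.]
pad_face 0.9 [305. 263.  74.  63.]
glass_jar 0.9 [313. 174.  34.  43.]
hook_tub 0.7 [258. 164.  29.  38.]
hook_tub 0.47 [294. 260. 119. 102.]
push_light 0.86 [336. 389.  39.  37.]
```

```bash
python3 -c "
import cv2,numpy as np
a=cv2.imread('pics/t0.png');b=cv2.imread('pics/s0.png')
cv2.imwrite('pics/both.png',cv2.resize(np.vstack([a,b]),None,fx=.71,fy=.71))"
```

```text
(no output)
```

View pics/t0.png

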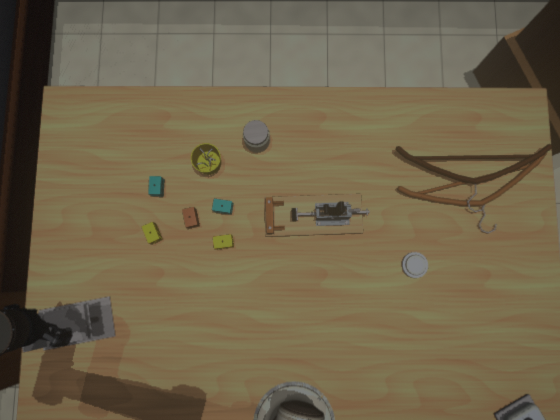

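View pics/s0.png

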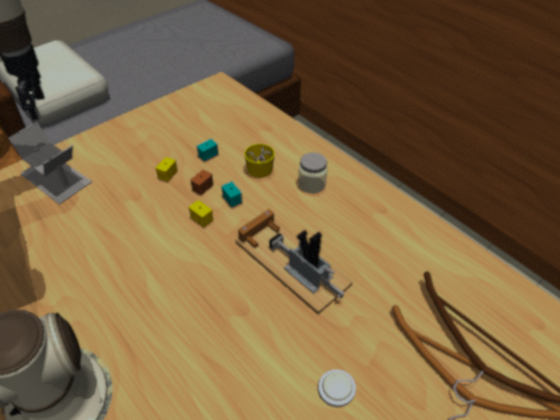

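Five blocks, top-view pixels: teal (155,186), teal (222,206), yellow (151,232), yellow (222,242) and brown (191,217), which is (202,181) in the side view. Only the brown one fits, so I'll confirm it in an enlarged crop.

```bash
python3 - <<'E'
from h import *
a=cv2.imread('pics/t0.png')[180:250,130:380];b=cv2.imread('pics/s0.png')[160:320,150:370]
A=cv2.resize(a,(800,224),interpolation=cv2.INTER_CUBIC);B=cv2.resize(b,(506,368),interpolation=cv2.INTER_CUBIC)
B=np.hstack([B,np.zeros((368,294,3),np.uint8)])
cv2.imwrite('pics/c0.png',np.vstack([A,B]))
for z in(0,.042):print(z,onz('top',[[191,217]],z),onz('side',[[202,178]],z))
print(proj('top',[[.281,.558,.304]]))
# brown mask -> rect in metric plane z=.042
for c in('top','side'):
  for r in robot.regions_of(c,'cedar_block'):
    print(c,np.round(r['bbox'],1),round(r['conf'],2),r['pixels'].sum())
r=[r for r in robot.regions_of('top','cedar_block') if abs(r['bbox'][0]-191)<8 and abs(r['bbox'][1]-217)<8]
if r:
  v,u=np.nonzero(r[0]['pixels']);P=onz('top',np.c_[u,v],.042)[:,:2]
  print(cv2.minAreaRect((P*1000).astype(np.float32)))
print(robot.get_obs())
E
```

```text
0 [[0.55542821 0.29462616 0.        ]] [[0.57471588 0.3238664  0.        ]]
0.042 [[0.55006541 0.28644049 0.042     ]] [[0.55218484 0.28313557 0.042     ]]
[[ 38.82292419 324.37030983]]
top [225.2 242.2  15.7  18.1] 0.8 243
top [222.1 206.1  20.1  17.9] 0.67 254
top [192.5 216.6  12.8  21.7] 0.66 265
top [154.5 186.9  19.2  24.1] 0.53 304
side [231.8 197.9  19.3  26.6] 0.92 412
side [199.7 214.7  24.   25.8] 0.92 448
side [200.6 182.6  29.1  26.5] 0.82 471
side [168.2 171.1  20.1  24.5] 0.81 376
side [207.3 151.3  28.3  24. ] 0.68 405
side [294.9 263.1 112.4 100.5] 0.21 5590
((549.724853515625, 289.4640808105469), (56.103267669677734, 38.343353271484375), 8.075716972351074)
{'time_s': 1.35, 'joint_positions': array([ 1.36259939e+00,  3.84681933e-01,  7.87565714e-03,  6.59521297e-06,
       -1.19396065e+00, -2.58621755e-01]), 'qd': array([ 0.00010217,  0.00067941,  0.00052143,  0.00250751, -0.00092449,
       -0.0011646 ]), 'joint_torque': array([ 2.94908641e-04, -3.92079377e+01,  1.88609362e+01,  4.19061989e+00,
       -4.39186815e-04,  5.56249915e-06]), 'tcp_pos': array([0.28123675, 0.55812429, 0.30391442]), 'orientation': array([-1.47750956e-05,  9.72883765e-01, -2.31294575e-01,  2.69462354e-06]), 'contact_force': array([ 0.74064553, -0.20103684, -0.45626743]), 'ft_torque': array([0.05075873, 0.00869838, 0.05291033]), 'grasp_force': 0.0, 'opening': 0.08556314249032569}
```

View pics/c0.png

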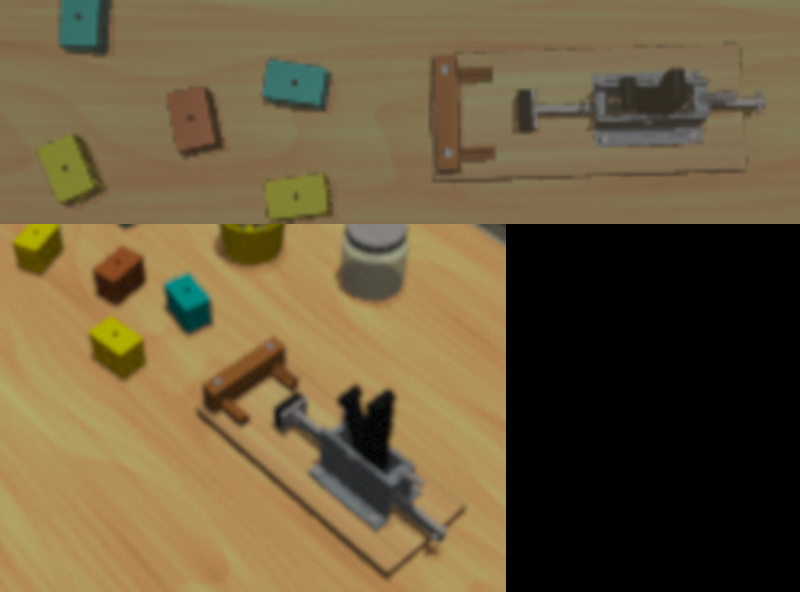

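The crop confirms the brown block at top (190,217), hook hole up, with its long side about 8° off world x. Next I'll measure the jig precisely.

```bash
python3 - <<'E'
from h import *
a=cv2.imread('pics/t0.png')[186:244,260:374];b=cv2.imread('pics/s0.png')[205:320,230:360]
A=cv2.convertScaleAbs(cv2.resize(a,None,fx=7,fy=7,interpolation=cv2.INTER_CUBIC),alpha=1.5);cv2.imwrite('pics/jt.png',A)
B=cv2.resize(b,None,fx=5.2,fy=5.2,interpolation=cv2.INTER_CUBIC);cv2.imwrite('pics/js.png',B)
E
```

```text
(no output)
```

View pics/jt.png

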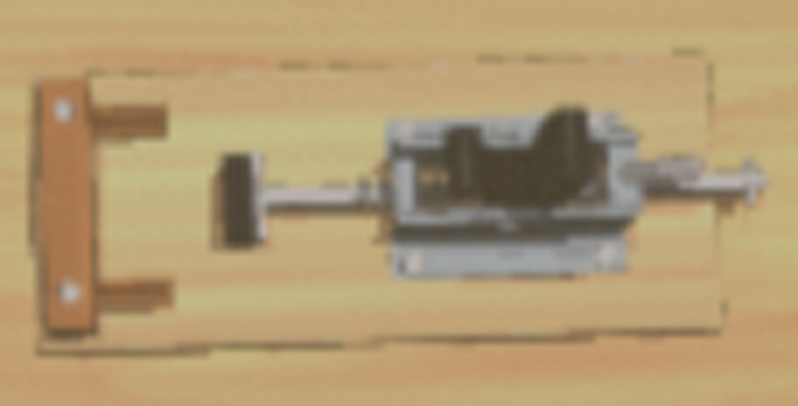

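View pics/js.png

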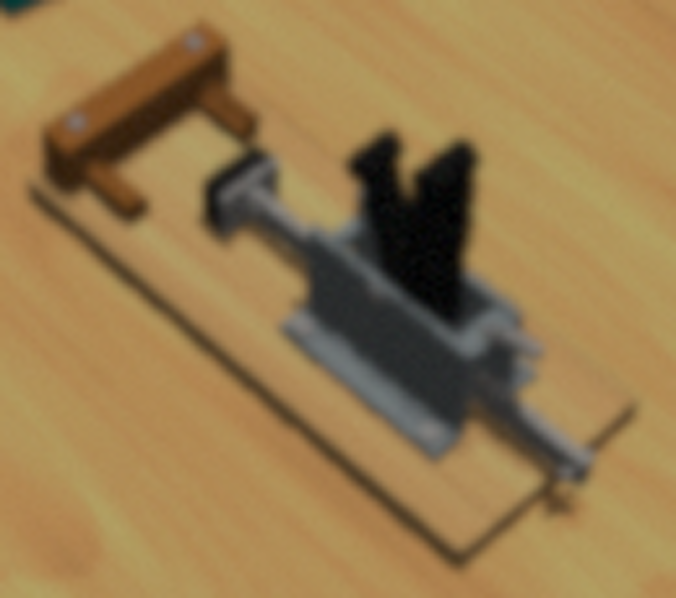

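```bash
cat > fit.py <<'E'
from h import *
from scipy.optimize import least_squares
T=lambda p:((np.array(p)+.5)/7-.5+[260,186]); S=lambda p:((np.array(p)+.5)/5.2-.5+[230,205])
def pts(q):
    x,y,a,w,c,pf,p=q
    L=[('top',(88,82),(115,-w,49)),('top',(95,328),(115,w,49)),('side',(77,157),(115,w,49)),('side',(226,45),(115,-w,49)),
    ('top',(167,120),(85,-c,24)),('top',(173,293),(85,c,24)),
    ('top',(222,155),(pf,-17,47)),('top',(222,246),(pf,17,47)),('side',(207,183),(pf,17,47)),('side',(262,151),(pf,-17,47)),
    ('top',(390,122),(-3,-p,75)),('top',(394,217),(-3,p,75)),('top',(640,210),(-97,p,75)),
    ('side',(310,235),(-3,p,75)),('side',(465,355),(-97,p,75))]
    R=np.array([[np.cos(a),-np.sin(a)],[np.sin(a),np.cos(a)]])
    return [(c_,(T if c_=='top' else S)(u),np.r_[R@np.array(X[:2])/1e3+[x,y],X[2]/1e3]) for c_,u,X in L]
def res(q):
    P=pts(q);o=[]
    for c in('top','side'):
        s=[k for k in P if k[0]==c];o.append(proj(c,np.array([k[2] for k in s]))-[k[1] for k in s])
    return np.vstack(o).ravel()
r=least_squares(res,[.55,.05,1.55,40,32,60,18],loss='soft_l1',x_scale=[.01,.01,.05,5,5,5,5])
if __name__=='__main__':
    q=r.x;print(np.round(q,4),'yaw',np.degrees(q[2]));print(np.round(r.fun if 0 else res(q).reshape(-1,2),1))
    J=r.jac;print('sd',np.sqrt(np.diag(np.linalg.inv(J.T@J)))[:3])
    a=q[2];R=np.array([[np.cos(a),-np.sin(a)],[np.sin(a),np.cos(a)]])
    for n,X in(('pocket',(98,0)),('handle',(-61.5,0))):print(n,R@np.array(X)/1e3+q[:2])
E
python3 fit.py
```

```text
[ 5.64900e-01 -5.47000e-02  1.63230e+00  4.82758e+01  3.48620e+01
  6.10575e+01  1.88266e+01] yaw 93.52436587716804
[[-0.2 -0.4]
 [ 0.7 -0.7]
 [-0.3 -0.2]
 [ 0.3 -0.3]
 [ 0.9 -0.6]
 [ 1.6 -1.4]
 [ 0.6  0.5]
 [ 1.   0.8]
 [ 0.7 -0.2]
 [-2.1 -0.7]
 [-0.8 -0.5]
 [-1.2  0.3]
 [-1.2 -1.4]
 [-1.5 -1.4]
 [ 0.6  0.4]]
sd [0.00123204 0.00105008 0.01328331]
pocket [0.55888487 0.04316132]
handle [ 0.56868981 -0.11603702]
```

```bash
python3 - <<'E'
from fit import *
def yaw(p,q,z): d=np.diff(onz('top',[T(p),T(q)],z),axis=0)[0]; return np.degrees(np.arctan2(d[1],d[0])),np.hypot(*d[:2])
print('board',yaw((718,332),(38,352),.0),yaw((718,332),(38,352),.015),'far',yaw((690,52),(88,72),.0))
print('fence edge -90',yaw((88,82),(95,328),.049), 'outer',yaw((42,82),(47,332),.049))
print('pad',yaw((222,155),(222,246),.047),'screws',yaw((63,110),(69,293),.049))
def ys(p,q,z): d=np.diff(onz('side',[S(p),S(q)],z),axis=0)[0]; return np.degrees(np.arctan2(d[1],d[0])),np.hypot(*d[:2])
print('side fence',ys((226,45),(77,157),.049),ys((200,22),(45,130),.049),'board',ys((460,560),(32,190),.0),'plate',ys((465,355),(310,235),.075),'screws',ys((194,42),(76,122),.049))
for n,c,f,u in(('faceA','top',T,[(88,82),(95,328)]),('face','side',S,[(226,45),(77,157)]),('screws','top',T,[(63,110),(69,293)]),('screws','side',S,[(194,42),(76,122)])):
    P=onz(c,[f(k) for k in u],.049)[:,:2];print(n,c,P.round(4).tolist(),P.mean(0).round(4))
P=onz('top',[T(k) for k in((167,105),(167,137),(172,282),(172,308))],.025);print(P.round(4))
# block
P=onz('side',[[200.6,176]],.042);print(P)
E
```

```text
board (np.float64(91.91521031523169), np.float64(0.27485876837184453)) (np.float64(91.9152103152317), np.float64(0.2719005872769317)) far (np.float64(92.15053128203591), np.float64(0.2464092355552448))
fence edge -90 (np.float64(-177.92366042469627), np.float64(0.0973516693503389)) outer (np.float64(-178.28514710753805), np.float64(0.09890482452237538))
pad (np.float64(-179.86852179231667), np.float64(0.03605508182349477)) screws (np.float64(-177.61384754618325), np.float64(0.0724569476288562))
side fence (np.float64(-174.91080173726405), np.float64(0.09480362899355586)) (np.float64(-176.64682036125606), np.float64(0.09597876777975306)) board (np.float64(92.43969864396693), np.float64(0.273417847737935)) plate (np.float64(93.77720638450836), np.float64(0.08735969090252067)) screws (np.float64(-177.61281667812347), np.float64(0.07201603184649255))
faceA top [[0.6049, 0.0627], [0.5076, 0.0591]] [0.5563 0.0609]
face side [[0.6063, 0.0606], [0.5119, 0.0522]] [0.5591 0.0564]
screws top [[0.5937, 0.0724], [0.5213, 0.0694]] [0.5575 0.0709]
screws side [[0.5963, 0.0718], [0.5244, 0.0688]] [0.5604 0.0703]
[[0.5997 0.0316 0.025 ]
 [0.5868 0.0315 0.025 ]
 [0.5284 0.0293 0.025 ]
 [0.518  0.0292 0.025 ]]
[[0.55382448 0.29196608 0.042     ]]
```

```bash
python3 - <<'E'
from h import *
for c,(u0,u1,v0,v1) in(('top',(180,203,204,232)),('side',(188,216,168,200))):
    im=cv2.imread(f'pics/{c[0]}0.png')[v0:v1,u0:u1];h=cv2.cvtColor(im,cv2.COLOR_BGR2HSV).astype(int);b=im.astype(int)
    m=((b[...,2]-b[...,0])/(b[...,2]+1)>.6)
    g=b[...,2]
    print(c);print('\n'.join(' '.join(f'{x:3d}' for x in r) for r in g[:,::1]))
E
```

```text
top
129 129 128 128 129 129 128 129 129 129 129 129 129 129 128 128 128 129 129 130 129 129 129
129 129 129 128 129 129 129 129 129 128 128 128 128 129 129 129 129 129 130 129 129 129 129
129 129 129 129 129 129 128 129 128 123 124 126 127 126 123 128 128 129 129 128 129 130 130
129 128 129 128 125 123 124 126 125 108 111 119 119 115  97 117 127 129 129 129 129 129 129
129 129 126 125 111 105 112 116 119 119 119 120 120 115  77  90 118 127 130 129 129 129 129
129 127 118 118 118 118 119 118 120 121 121 121 120 118  77  68  92 124 129 130 129 130 128
129 128 119 117 117 119 119 119 120 120 120 121 122 120  83  64  84 121 129 130 129 129 129
129 128 119 118 118 119 118 120 120 120 121 121 122 120  94  67  70 118 128 129 129 128 129
129 128 114 117 118 118 120 119 120 120 121 122 121 122 110  71  68 116 127 129 129 129 130
129 127 107 117 118 119 120 120 120 121 121 122 122 122 116  73  63  99 125 129 129 129 129
129 127 114 118 118 120 119 120 120 120 121 122 122 124 120  76  60  78 122 129 129 129 130
129 129 127 120 119 119 120 120 116 113 116 121 122 123 121  84  63  75 122 129 129 
[... 4368 characters left out ...]
 177 178 176 176 177 178 177
173 173 174 174 174 171 166 154 138 122 102  86  84  88 108 135 156 168 175 178 176 178 177 178 177 178 176 177
172 172 172 172 174 175 174 167 161 152 137 124 123 128 142 159 170 175 179 178 179 177 178 177 176 179 176 178
172 173 172 174 173 173 175 176 173 169 163 159 153 157 163 170 176 177 177 177 177 178 178 177 176 178 177 176
172 174 173 172 174 173 175 176 178 176 174 173 170 170 173 176 177 177 178 178 176 177 176 177 178 178 178 177
173 173 172 173 174 172 174 174 175 175 178 176 176 176 176 178 178 178 178 178 179 177 178 176 177 178 177 177
174 173 173 173 175 175 174 172 173 174 176 176 176 177 177 179 177 177 178 176 178 176 177 176 176 176 176 177
```

Emit:
{"op": "servo_tool", "data": {
  "steps": [
    [[0,0,-0.9,0.5,-0.5,0,0],[0,0,-0.9,0.5,-0.5,0,0],[0,0,-0.9,0.5,-0.5,0,0],[0,0,-0.9,0.5,-0.5,0,0],[0,0,-0.9,0.5,-0.5,0,0],[0,0,-0.9,0.5,-0.5,0,0],[0,0,-0.9,0.5,-0.5,0,0],[0,0,-0.9,0.5,-0.5,0,0],[0,0,-0.9,0.5,-0.5,-0.4,0],[0,0,-0.9,0.5,-0.5,-0.6,0],[0,0,0,0,0,0,0]]
  ]
}}

```text
time_s: 2.72
tcp_pos: [0.5315, 0.3057, 0.251]
orientation: [0.003, 0.761, -0.649, -0.001]
contact_force: [-0.3, 0.3, 0.3]
opening: 0.0855
grasp_force: 0.0
```

```bash
python3 - <<'E'
from h import *
t=onz('top',[[188.95,216.45]],.042);s=onz('side',[[200.75,176]],.042);print(t,s)
P=onz('top',[[196,221.3],[194,211]],.042);d=np.diff(P,axis=0)[0];print(np.degrees(np.arctan2(d[1],d[0])))
P=onz('top',[[184,225],[182,215]],.042);d=np.diff(P,axis=0)[0];print(np.degrees(np.arctan2(d[1],d[0])))
snap('side','s1')
for tip in(.05,.06,.073): print(tip,proj('side',[[.5315,.3057,.251-tip]]))
E
```

```text
[[0.55157259 0.29216147 0.042     ]] [[0.55412307 0.29170597 0.042     ]]
12.683924903012537
13.215748388978309
0.05 [[182.28332294 128.12489538]]
0.06 [[182.84543976 131.477455  ]]
0.073 [[183.56810585 135.77772382]]
```

Emit:
{"op": "servo_tool", "data": {
  "steps": [
    [[0,0,0.33,0.43,-0.27,-0.4,0],[0,0,0,0,0,-0.8,0],[0,0,0,0,0,-0.8,0],[0,0,0,0,0,-0.7,0],[0,0,0,0,0,-0.52,0],[0,0,0,0,0,0,0],[0,0,0,0,0,0,1],[0,0,0,0,0,0,1],[0,0,0,0,0,0,1],[0,0,0,0,0,0,1],[0,0,0,0,0,0,1]]
  ],
  "squeeze": 25
}}

```text
time_s: 4.15
tcp_pos: [0.5535, 0.2955, 0.095]
orientation: [-0.002, 0.773, -0.634, 0.0]
contact_force: [-2.1, 1.2, 6.8]
opening: 0.0514
grasp_force: 27.9
```

Emit:
{"op": "servo_tool", "data": {
  "steps": [
    [[0,0,0,0,0,0.6,1],[0,0,0,0,0,0.8,1],[0,0,-0.3,0.03,-0.7,0.4,1],[0,0,-0.3,0.03,-0.9,0,1],[0,0,-0.3,0.03,-0.9,0,1],[0,0,-0.3,0.03,-0.9,0,1],[0,0,-0.3,0.02,-0.8,0,1],[0,0,0,0,-0.76,-0.6,1],[0,0,0,0,0,-0.2,1],[0,0,0,0,0,0,1]]
  ]
}}

```text
time_s: 5.4
tcp_pos: [0.5595, 0.0465, 0.1424]
orientation: [0.001, 0.721, -0.693, -0.0]
contact_force: [0.2, 0.8, -0.7]
opening: 0.0513
grasp_force: 27.1
```

```bash
python3 - <<'E'
from h import *
snap('side','s2');snap('top','t2')
print(robot.get_obs()['tcp_pos'],robot.get_obs()['orientation'])
a=cv2.imread('pics/t2.png')[180:250,230:380];b=cv2.imread('pics/s2.png')[170:290,210:350]
A=cv2.convertScaleAbs(cv2.resize(a,None,fx=4,fy=4,interpolation=cv2.INTER_CUBIC),alpha=1.5)
B=cv2.resize(b,None,fx=5,fy=5,interpolation=cv2.INTER_CUBIC)
cv2.imwrite('pics/js2.png',B);cv2.imwrite('pics/jt2.png',A)
E
```

```text
[0.5603453  0.04752997 0.14356192] [-6.00258596e-04  7.21201513e-01 -6.92724941e-01  4.14985780e-04]
```

View pics/js2.png

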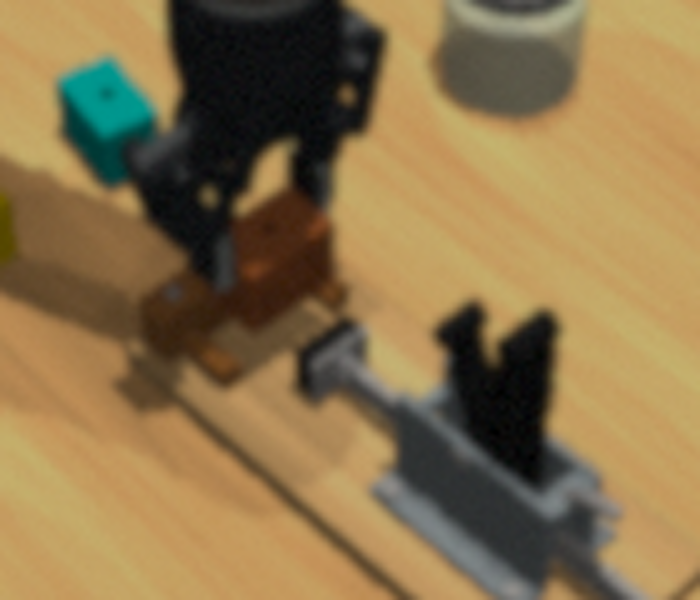

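```bash
python3 - <<'E'
from h import *
g=cv2.imread('pics/s2.png').astype(int)[...,2]
print(g[208:222,254:274])
print('corners region top face/front edge')
for uv in([263.2,215.2],):print(onz('side',[uv],.0906))
# project expected block outline for block centre (side frame) guesses
E
python3 - <<'E'
import cv2
a=cv2.imread('pics/s2.png')[200:250,235:285]
cv2.imwrite('pics/z2.png',cv2.convertScaleAbs(cv2.resize(a,(600,600),interpolation=cv2.INTER_CUBIC),alpha=1.8))
E
```

```text
[[ 22   7  26  44  76 111 149 177 181 170 150 127 102  84  67  51  37  24
   19  28]
 [ 31  20  43  82 118 147 163 171 159 137 112  94  80  74  70  63  52  42
   31  34]
 [ 28  27  60 110 148 164 161 148 125 101  86  78  73  74  71  70  65  57
   46  43]
 [ 19  31  70 120 152 153 134 113  94  81  75  72  74  73  73  73  71  67
   63  65]
 [ 17  30  68 107 129 122 100  85  76  73  71  72  72  72  74  73  73  72
   74  87]
 [ 16  27  53  82  95  88  82  75  74  71  70  73  72  71  73  73  73  74
   82 101]
 [ 18  28  49  68  76  75  71  71  69  63  65  69  73  73  72  72  74  81
   92 113]
 [ 23  31  53  64  72  72  73  73  64  57  58  66  72  72  71  75  76  90
  107 117]
 [ 24  36  55  66  72  74  73  71  67  61  63  67  72  73  72  74  78  90
  106 106]
 [ 35  44  55  65  72  75  73  74  71  69  70  71  72  75  74  75  76  87
   94  88]
 [ 45  49  54  64  71  72  73  73  73  74  72  72  73  74  73  73  73  71
   71  69]
 [ 49  53  52  61  71  73  75  74  75  72  72  75  74  73  73  70  68  64
   63  62]
 [ 52  55  55  62  71  72  74  74  75  74  73  75  75  75  70  66  63  60
   58  59]
 [ 52  54  56  64  70  74  78  80  80  80  78  74  73  70  65  63  60  54
   56  58]]
corners region top face/front edge
[[0.56018306 0.04102163 0.0906    ]]
```

View pics/z2.png

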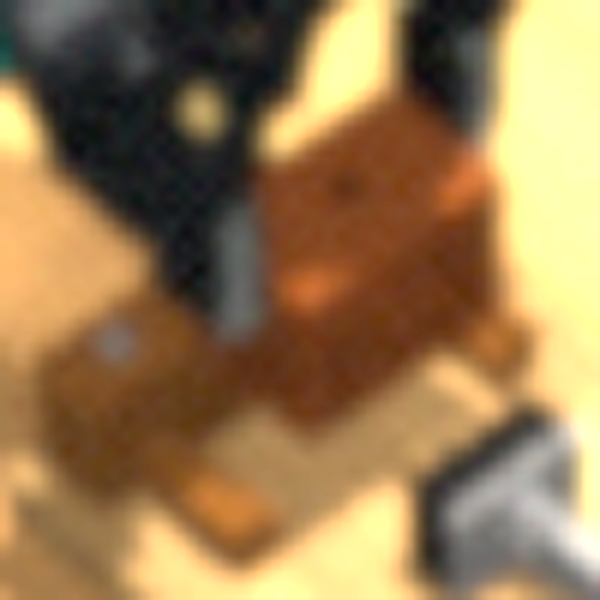

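Emit:
{"op": "servo_tool", "data": {
  "steps": [
    [[0,0,0,0.02,0.01,-0.2,1],[0,0,0,0,0,-0.2,1],[0,0,0,0,0,-0.1,1],[0,0,0,0,0,0,1],[0,0,0,0,0,0,1]]
  ]
}}

```text
time_s: 6.12
tcp_pos: [0.5609, 0.0472, 0.118]
orientation: [-0.0, 0.721, -0.693, 0.0]
contact_force: [-0.2, -0.2, -0.1]
opening: 0.0514
grasp_force: 27.1
```

```bash
python3 - <<'E'
from h import *
snap('side','s3');o=robot.get_obs();print(o['tcp_pos'],o['contact_force'])
a=cv2.imread('pics/s3.png')[200:250,235:285]
cv2.imwrite('pics/z3.png',cv2.convertScaleAbs(cv2.resize(a,(600,600),interpolation=cv2.INTER_CUBIC),alpha=1.8))
E
```

```text
[0.56094913 0.04720085 0.11815767] [ 0.32788155 -0.19151765  0.30600427]
```

View pics/z3.png

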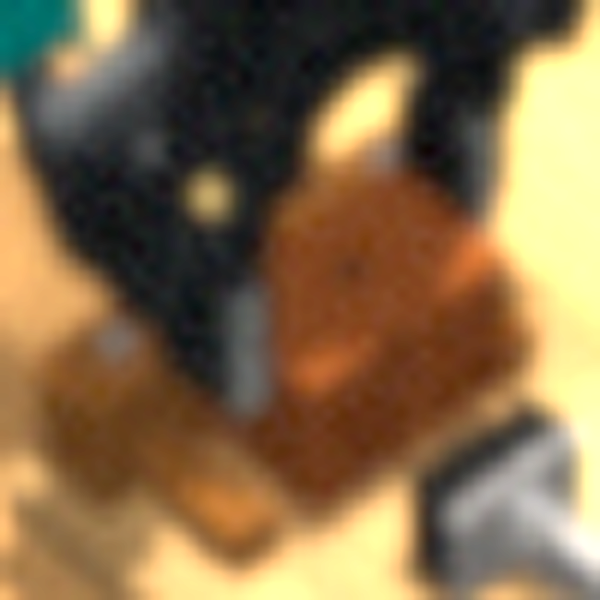

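Emit:
{"op": "servo_tool", "data": {
  "steps": [
    [[0,0,0,0,0,-0.06,1],[0,0,0,0,0,-0.06,1],[0,0,0,0,0,-0.04,1],[0,0,0,0,0,0,1],[0,0,0,0,0,0,1]]
  ]
}}

```text
time_s: 6.8
tcp_pos: [0.5608, 0.0471, 0.11]
orientation: [-0.0, 0.721, -0.693, 0.0]
contact_force: [-0.7, -0.1, 2.1]
opening: 0.0509
grasp_force: 27.4
```

Emit:
{"op": "servo_tool", "data": {
  "steps": [
    [[0,0,0,0,0,-0.02,1],[0,0,0,0,0,0,1]]
  ]
}}

```text
time_s: 7.05
tcp_pos: [0.5608, 0.0471, 0.11]
orientation: [-0.0, 0.721, -0.693, 0.0]
contact_force: [-3.5, 0.0, 7.3]
opening: 0.0516
grasp_force: 28.0
```

Emit:
{"op": "servo_tool", "data": {
  "steps": [
    [[0,0,0,0,0,0,0.3],[0,0,0,0,0,0,0.1],[0,0,0,0,0,0,0],[0,0,0,0,0,0,0],[0,0,0,0,0,0.3,0],[0,0,0,0,0,0.7,0],[0,0,0,0,0,1,0],[0,0,0,0,0,1,0],[0,0,0,0.2,1,0.4,0],[0,0,0,0.2,1,0,0],[0,0,0,0,0,0,0]]
  ]
}}

```text
time_s: 8.43
tcp_pos: [0.5811, 0.15, 0.2802]
orientation: [-0.001, 0.722, -0.692, 0.0]
contact_force: [0.2, -0.5, -0.2]
opening: 0.0857
grasp_force: 0.0
```

```bash
python3 - <<'E'
from h import *
snap('side','s4');snap('top','t4');o=robot.get_obs();print(o['tcp_pos'],o['contact_force'])
a=cv2.imread('pics/t4.png')[186:244,255:369];b=cv2.imread('pics/s4.png')[200:280,225:335]
A=cv2.convertScaleAbs(cv2.resize(a,(550,280),interpolation=cv2.INTER_CUBIC),alpha=1.5)
B=cv2.resize(b,(440,320),interpolation=cv2.INTER_CUBIC)
B=cv2.copyMakeBorder(B,0,0,0,110,0)
cv2.imwrite('pics/z4.png',np.vstack([A,B]))
E
```

```text
[0.58044064 0.14739326 0.27944509] [ 0.1597572  -1.07863271 -0.17940745]
```

View pics/z4.png

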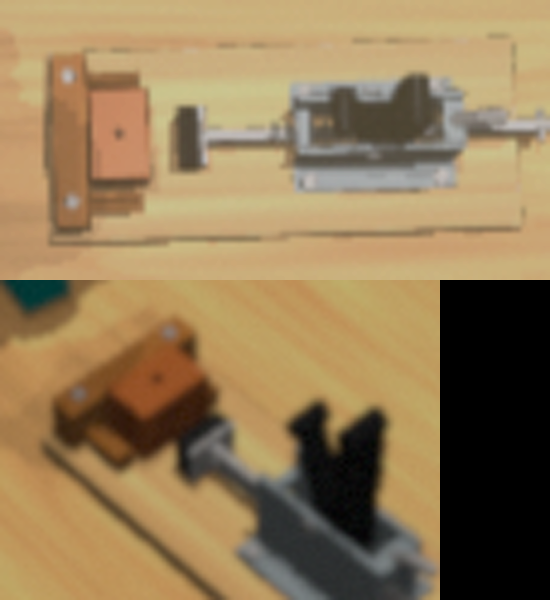

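The view shows the block flat, square and near the fence, with the hook hole up at (118,133) in the top crop. Next I'll go over the clamp and turn 90°.

Emit:
{"op": "servo_tool", "data": {
  "steps": [
    [[0,0,-1,-0.02,-0.41,0,0],[0,0,-1,-0.02,-0.41,0,0],[0,0,-1,-0.02,-0.41,0,0],[0,0,-1,-0.02,-0.41,0,0],[0,0,-1,-0.02,-0.41,0,0],[0,0,-1,-0.02,-0.41,0,0],[0,0,-1,-0.02,-0.41,0,0],[0,0,-1,-0.02,-0.41,0,0],[0,0,-1,-0.02,-0.41,0,0],[0,0,-1,-0.02,-0.41,0,0],[0,0,-1,-0.02,-0.41,0,0],[0,0,-1,-0.02,-0.41,0,0]]
  ]
}}

```text
time_s: 10.02
tcp_pos: [0.5678, -0.1007, 0.2793]
orientation: [-0.0, -0.173, 0.985, -0.0]
contact_force: [0.6, -0.1, 0.0]
opening: 0.085
grasp_force: 0.0
```

Emit:
{"op": "servo_tool", "data": {
  "steps": [
    [[0,0,-1,-0.03,-0.03,0,0],[0,0,-1,0,0,0,0],[0,0,-1,0,0,0,0],[0,0,0,0,0,0,0],[0,0,0,0,0,0,0]]
  ]
}}

```text
time_s: 10.65
tcp_pos: [0.5668, -0.101, 0.2791]
orientation: [-0.0, -0.02, 1.0, -0.0]
contact_force: [0.5, -0.1, 0.2]
opening: 0.0851
grasp_force: 0.0
```

```bash
python3 - <<'E'
from h import *
b0=cv2.imread('pics/s4.png')
snap('side','s5');snap('top','t5');o=robot.get_obs();print(o['tcp_pos'],o['joint_positions'],o['orientation'])
b=cv2.imread('pics/s5.png')[150:320,200:400];a=cv2.imread('pics/t5.png')[170:250,250:370]
# handle tip check in pre-move pics: predicted handle & trigger points
c,s=np.cos(np.radians(92.2)),np.sin(np.radians(92.2))
f=lambda x,y,z:[.5608+(x-98)/1e3*c-y/1e3*s,.0435+(x-98)/1e3*s+y/1e3*c,z/1e3]
B=cv2.resize(b0,None,fx=1,fy=1);q=proj('side',np.array([f(-68.5,-13,155),f(-54.5,-13,155),f(-54.5,13,155),f(-68.5,13,155),f(-24.5,-12,131),f(-24.5,12,131)]));print(q.round(1))
g=b0[230:262,292:325].astype(int).sum(2)//3
B=cv2.resize(b0[225:285,275:335],(600,600),interpolation=cv2.INTER_CUBIC);B=cv2.convertScaleAbs(B,alpha=1.6)
for u,v in q: cv2.circle(B,(int((u-275+.5)*10),int((v-225+.5)*10)),3,(0,0,255),-1)
C=cv2.resize(b,(200,170)); B[430:600,0:200]=C
cv2.imwrite('pics/z5.png',B)
E
```

```text
[ 0.56702537 -0.10066938  0.27903197] [ 1.05478836e-01  3.20575084e-01 -1.53596829e-01  4.10636137e-05
 -1.09661592e+00 -1.63678834e+00] [ 5.79613799e-06 -1.97515040e-02  9.99804920e-01 -1.78357013e-05]
[[321.7 233.5]
 [316.7 229.7]
 [307.8 236.3]
 [312.8 240.2]
 [305.4 229.6]
 [297.3 235.5]]
```

View pics/z5.png

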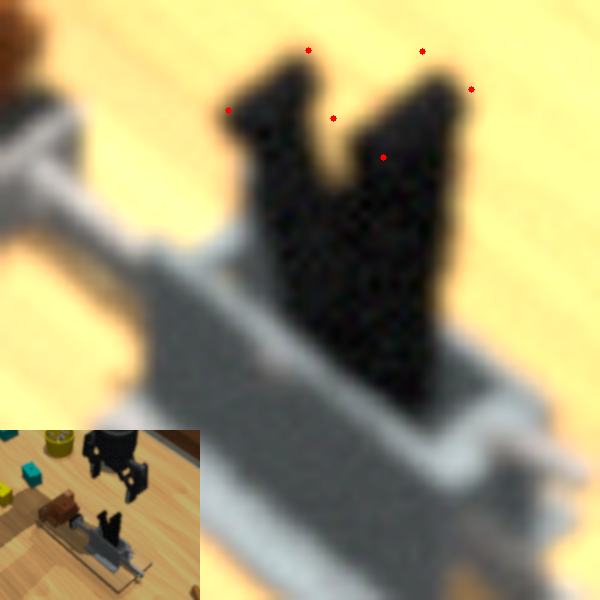

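Emit:
{"op": "servo_tool", "data": {
  "steps": [
    [[0,0,0,0,0,-0.6,0],[0,0,0,0,0,-0.6,0],[0,0,0,0,0,-0.4,0],[0,0,0,0,0,-0.3,0],[0,0,0,0,0,-0.16,0],[0,0,0,0,0,0,0]]
  ]
}}

```text
time_s: 11.5
tcp_pos: [0.5673, -0.1004, 0.1757]
orientation: [-0.0, -0.02, 1.0, -0.0]
contact_force: [-0.2, -0.1, -0.1]
opening: 0.0856
grasp_force: 0.0
```

Emit:
{"op": "servo_tool", "data": {
  "steps": [
    [[0,0,0,0,-0.14,0,0.1],[0,0,0,0,0,0,0.2],[0,0,0,0,0,0,0.3],[0,0,0,0,0,0,0.3]]
  ],
  "squeeze": 20
}}

```text
time_s: 12.0
tcp_pos: [0.5676, -0.1071, 0.1764]
orientation: [0.001, -0.02, 1.0, 0.0]
contact_force: [0.9, 2.4, 1.0]
opening: 0.0598
grasp_force: 1.0
```

Emit:
{"op": "servo_tool", "data": {
  "steps": [
    [[0,0,0,0,0,0,0.4],[0,0,0,0,0,0,0.45],[0,0,0,0,0,0,0.5],[0,0,0,0,0,0,0.5]]
  ]
}}

```text
time_s: 12.5
tcp_pos: [0.5673, -0.1073, 0.176]
orientation: [0.0, -0.02, 1.0, 0.0]
contact_force: [0.3, 2.3, 1.4]
opening: 0.0427
grasp_force: 1.4
```

Emit:
{"op": "servo_tool", "data": {
  "steps": [
    [[0,0,0,0,0,0,0.55],[0,0,0,0,0,0,0.58],[0,0,0,0,0,0,0.58]]
  ]
}}

```text
time_s: 12.88
tcp_pos: [0.5673, -0.1069, 0.1761]
orientation: [0.0, -0.02, 1.0, 0.0]
contact_force: [-1.2, 5.7, 4.8]
opening: 0.0355
grasp_force: 2.6
```

Emit:
{"op": "servo_tool", "data": {
  "steps": [
    [[0,0,0,0,0,0,0.62],[0,0,0,0,0,0,0.64],[0,0,0,0,0,0,0.66],[0,0,0,0,0,0,0.66]]
  ]
}}

```text
time_s: 13.38
tcp_pos: [0.5675, -0.1089, 0.1765]
orientation: [0.0, -0.019, 1.0, -0.001]
contact_force: [1.1, -5.3, 4.6]
opening: 0.0292
grasp_force: 14.7
```

Emit:
{"op": "servo_tool", "data": {
  "steps": [
    [[0,0,0,0,-0.03,0,0.3],[0,0,0,0,0,0,0],[0,0,0,0,0,0,0],[0,0,0,0,0,0,0],[0,0,0,0,0,0,0.2],[0,0,0,0,0,0,0.35],[0,0,0,0,0,0,0.45],[0,0,0,0,0,0,0.5],[0,0,0,0,0,0,0.54],[0,0,0,0,0,0,0.54]]
  ]
}}

```text
time_s: 14.62
tcp_pos: [0.568, -0.1077, 0.1769]
orientation: [0.001, -0.02, 1.0, 0.001]
contact_force: [-0.5, 5.4, 3.7]
opening: 0.0393
grasp_force: 2.8
```

```bash
python3 - <<'E'
from h import *
snap('side','s6')
def strip(n):
    im=cv2.imread(f'pics/{n}.png'); return im
a=cv2.imread('pics/s4.png')[225:265,250:300];b=cv2.imread('pics/s6.png')[225:265,250:300]
cv2.imwrite('pics/z6.png',cv2.convertScaleAbs(np.vstack([cv2.resize(k,(375,300),interpolation=cv2.INTER_CUBIC) for k in(a,b)]),alpha=1.6))
# register the pad patch between s4 and s6
t=cv2.imread('pics/s4.png')[234:252,268:284]
r=cv2.matchTemplate(cv2.imread('pics/s6.png')[220:262,250:295],t,cv2.TM_CCOEFF_NORMED);print(cv2.minMaxLoc(r),'same would be',(18,14))
c,s=np.cos(np.radians(92.2)),np.sin(np.radians(92.2))
p=np.array([.562,.0,.033]);print(proj('side',[p,p+[.01*c,.01*s,0]]))
E
```

```text
(-0.4304283857345581, 0.8328688740730286, (29, 0), (16, 13)) same would be (18, 14)
[[275.60299387 241.43914106]
 [272.6829202  239.03503709]]
```

Emit:
{"op": "servo_tool", "data": {
  "steps": [
    [[0,0,0,0,0,0,0.58],[0,0,0,0,0,0,0.6],[0,0,0,0,0,0,0.62],[0,0,0,0,0,0,0.62]]
  ]
}}

```text
time_s: 15.18
tcp_pos: [0.5681, -0.1077, 0.177]
orientation: [0.001, -0.02, 1.0, 0.001]
contact_force: [0.2, 5.7, 5.0]
opening: 0.0325
grasp_force: 2.8
```

Emit:
{"op": "servo_tool", "data": {
  "steps": [
    [[0,0,0,0,0,0,0.64],[0,0,0,0,0,0,0.65],[0,0,0,0,0,0,0.65]]
  ]
}}

```text
time_s: 15.55
tcp_pos: [0.5681, -0.1088, 0.1771]
orientation: [0.001, -0.02, 1.0, -0.0]
contact_force: [-0.5, 2.2, 6.5]
opening: 0.0302
grasp_force: 4.1
```

Emit:
{"op": "servo_tool", "data": {
  "steps": [
    [[0,0,0,0,0,0,0.3],[0,0,0,0,0,0,0],[0,0,0,0,0,0,0],[0,0,0,0,0,0,0],[0,0,0,0,0,0,0.2],[0,0,0,0,0,0,0.35],[0,0,0,0,0,0,0.4],[0,0,0,0,0,0,0.45],[0,0,0,0,0,0,0.48],[0,0,0,0,0,0,0.48]]
  ]
}}

```text
time_s: 16.8
tcp_pos: [0.568, -0.1078, 0.1769]
orientation: [0.001, -0.02, 1.0, 0.001]
contact_force: [-0.4, 5.2, 2.1]
opening: 0.0445
grasp_force: 2.7
```

Emit:
{"op": "servo_tool", "data": {
  "steps": [
    [[0,0,0,0,0,0,0.5],[0,0,0,0,0,0,0.52],[0,0,0,0,0,0,0.54],[0,0,0,0,0,0,0.54]]
  ]
}}

```text
time_s: 17.3
tcp_pos: [0.568, -0.1077, 0.1769]
orientation: [0.001, -0.02, 1.0, 0.001]
contact_force: [-0.4, 6.6, 4.5]
opening: 0.0392
grasp_force: 2.8
```

Emit:
{"op": "servo_tool", "data": {
  "steps": [
    [[0,0,0,0,0,0,0.56],[0,0,0,0,0,0,0.58],[0,0,0,0,0,0,0.58]]
  ]
}}

```text
time_s: 17.68
tcp_pos: [0.5681, -0.1077, 0.1769]
orientation: [0.001, -0.02, 1.0, 0.001]
contact_force: [-0.5, 5.3, 4.3]
opening: 0.0354
grasp_force: 2.8
```

Emit:
{"op": "servo_tool", "data": {
  "steps": [
    [[0,0,0,0,0,0,0.6],[0,0,0,0,0,0,0.61],[0,0,0,0,0,0,0.61]]
  ]
}}

```text
time_s: 18.05
tcp_pos: [0.5681, -0.1077, 0.177]
orientation: [0.001, -0.02, 1.0, 0.001]
contact_force: [0.1, 5.4, 3.4]
opening: 0.0334
grasp_force: 2.8
```

Still free. I'll finish this stroke and begin the fourth.

Emit:
{"op": "servo_tool", "data": {
  "steps": [
    [[0,0,0,0,0,0,0.63],[0,0,0,0,0,0,0.65],[0,0,0,0,0,0,0.65]]
  ]
}}

```text
time_s: 18.42
tcp_pos: [0.5681, -0.1088, 0.1769]
orientation: [0.001, -0.02, 1.0, -0.0]
contact_force: [0.3, 3.9, 4.9]
opening: 0.0299
grasp_force: 3.7
```

```bash
python3 - <<'E'
from h import *
snap('side','s7')
t=cv2.imread('pics/s4.png')[232:256,266:284]
up=lambda i:cv2.resize(i,None,fx=8,fy=8,interpolation=cv2.INTER_CUBIC)
for n in('s4','s6','s7'):
    r=cv2.matchTemplate(up(cv2.imread(f'pics/{n}.png')[220:266,250:295]),up(t),cv2.TM_CCOEFF_NORMED);m=cv2.minMaxLoc(r);print(n,round(m[1],2),m[3][0]/8-16,m[3][1]/8-12)
E
```

```text
s4 1.0 0.0 0.0
s6 0.81 -2.5 -1.0
s7 0.72 -5.125 -3.375
```

Emit:
{"op": "servo_tool", "data": {
  "steps": [
    [[0,0,0,0,0,0,0.3],[0,0,0,0,0,0,0],[0,0,0,0,0,0,0],[0,0,0,0,0,0,0],[0,0,0,0,0,0,0.15],[0,0,0,0,0,0,0.25],[0,0,0,0,0,0,0.3],[0,0,0,0,0,0,0.33],[0,0,0,0,0,0,0.36],[0,0,0,0,0,0,0.36]]
  ]
}}

```text
time_s: 19.73
tcp_pos: [0.5677, -0.1074, 0.1767]
orientation: [0.001, -0.02, 1.0, 0.001]
contact_force: [-1.5, 8.9, 3.8]
opening: 0.0546
grasp_force: 3.9
```

Emit:
{"op": "servo_tool", "data": {
  "steps": [
    [[0,0,0,0,0,0,0.38],[0,0,0,0,0,0,0.4],[0,0,0,0,0,0,0.4]]
  ]
}}

```text
time_s: 20.1
tcp_pos: [0.5678, -0.1067, 0.177]
orientation: [0.001, -0.02, 1.0, 0.001]
contact_force: [-1.5, 11.0, 5.7]
opening: 0.0511
grasp_force: 5.4
```

Emit:
{"op": "servo_tool", "data": {
  "steps": [
    [[0,0,0,0,0,0,0.42],[0,0,0,0,0,0,0.44],[0,0,0,0,0,0,0.44]]
  ]
}}

```text
time_s: 20.48
tcp_pos: [0.5679, -0.1064, 0.1774]
orientation: [0.001, -0.02, 1.0, 0.001]
contact_force: [-2.9, 11.8, 7.9]
opening: 0.0481
grasp_force: 6.1
```

Emit:
{"op": "servo_tool", "data": {
  "steps": [
    [[0,0,0,0,0,0,0.44],[0,0,0,0,0,0,0.44],[0,0,0,0,0,0,0.44],[0,0,0,0,0,0,0.44]]
  ]
}}

```text
time_s: 20.98
tcp_pos: [0.568, -0.1064, 0.1774]
orientation: [0.001, -0.02, 1.0, 0.001]
contact_force: [-2.7, 11.9, 7.9]
opening: 0.0481
grasp_force: 6.1
```

```bash
python3 - <<'E'
from h import *
snap('side','s8');o=robot.get_obs();print(o['tcp_pos'],o['contact_force'],o['grasp_force'],o['opening'])
t=cv2.imread('pics/s4.png')[232:256,266:284]
up=lambda i:cv2.resize(i,None,fx=8,fy=8,interpolation=cv2.INTER_CUBIC)
for n in('s7','s8'):
    r=cv2.matchTemplate(up(cv2.imread(f'pics/{n}.png')[220:266,250:295]),up(t),cv2.TM_CCOEFF_NORMED);m=cv2.minMaxLoc(r);print(n,round(m[1],2),m[3][0]/8-16,m[3][1]/8-12)
for n in('s7','s8'):
    a=cv2.imread(f'pics/{n}.png')[205:265,235:300]; print(cv2.imread(f'pics/{n}.png')[225,245:262,2])
E
```

```text
[ 0.56792622 -0.1063963   0.17739068] [-3.1496526  11.72592124  8.29629917] 6.137966215610504 0.047616691353154314
s7 0.72 -5.125 -3.375
s8 0.72 -5.25 -3.625
[83 75 73 69 70 68 69 70 73 72 73 74 72 73 75 73 72]
[84 78 71 72 71 71 71 70 71 72 75 73 73 73 72 74 73]
```

```bash
python3 - <<'E'
from h import *
snap('top','t8')
up=lambda i:cv2.resize(i,None,fx=10,fy=10,interpolation=cv2.INTER_CUBIC)
def tr(A,B,u0,u1,v0,v1,m=4):
    t=up(cv2.imread(f'pics/{A}.png')[v0:v1,u0:u1]);s=up(cv2.imread(f'pics/{B}.png')[v0-m:v1+m,u0-m:u1+m])
    k=cv2.minMaxLoc(cv2.matchTemplate(s,t,cv2.TM_CCOEFF_NORMED));return round(k[1],2),k[3][0]/10-m,k[3][1]/10-m
for B in('s6','s7','s8'):print(B,'block',tr('s4',B,253,279,215,243),'screw',tr('s4',B,240,249,225,233))
print('top block',tr('t4','t8',272,288,202,226),'screw',tr('t4','t8',265,273,198,206))
g=cv2.imread('pics/t8.png')[204:224:3,268:300,2];print(g)
g=cv2.imread('pics/t4.png')[204:224:3,268:300,2];print(g)
E
```

```text
s6 block (0.8, -0.6000000000000001, 0.20000000000000018) screw (0.94, 0.20000000000000018, 0.40000000000000036)
s7 block (0.74, -0.7000000000000002, -0.20000000000000018) screw (0.94, 0.09999999999999964, 0.40000000000000036)
s8 block (0.74, -0.7999999999999998, -0.10000000000000009) screw (0.94, 0.09999999999999964, 0.40000000000000036)
top block (-0.19, -4.0, -4.0) screw (0.35, 2.5, -4.0)
[[118 119 120 120 121 121 120 121 121 120 120 118 117 116 115 114 111 109
  107 106 104 100  90  87  89 117 116  79  65  65  65  67]
 [117 118 119 119 120 120 120 119 119 119 118 118 118 117 114 113 111 108
  105 103  99  95  90  86  85  94 103  78  62  60  61  62]
 [117 116 117 118 119 119 119 119 119 119 119 118 117 116 115 114 112 109
  106 103  98  94  90  86  81  79  86  69  58  57  58  57]
 [116 116 117 118 119 119 118 118 118 118 118 117 116 115 115 114 112 110
  108 106 103 101  93  87  82  74  66  60  52  51  52  54]
 [114 115 115 116 117 118 118 118 118 117 117 116 115 115 113 113 110 109
  106 106 103 102  99  91  83  76  71  74  79  79  79  79]
 [114 114 115 116 117 118 118 118 117 117
[... 457 characters left out ...]
0 124 124 123 126 132 132 134 135]
 [104 104 106 118 117  93 126 131 132 132 132 134 133 134 135 134 131 106
  130 135 135 135 126  83  58  54  54  65 111 122 133 135]
 [104 104 105 108 104  79 126 132 133 132 120  89 108 131 135 134 133 126
  133 135 135 132 106  85  60  54  54  60  92 114 125 126]
 [104 104 104 108 106  76 116 129 133 134 134 134 134 135 135 134 133 128
  132 134 136 132 105  84  60  55  54  58  85 110  94  93]
 [103 103 104 107 107  77 115 119 133 134 134 134 135 135 135 134 134 131
  125 133 135 133 106  98  64  55  54  56  76 119 133 135]
 [103 104 104 107 106  75 107 111 121 123 122 122 120 117 115 116 114 116
  110 128 134 135 133 132 131 130 131 131 133 135 135 135]]
```

Emit:
{"op": "servo_tool", "data": {
  "steps": [
    [[0,0,0,0,0.02,0,0.46],[0,0,0,0,0,0,0.46],[0,0,0,0,0.02,0,0.48],[0,0,0,0,0,0,0.48],[0,0,0,0,0,0,0.48]]
  ]
}}

```text
time_s: 21.7
tcp_pos: [0.5679, -0.1045, 0.1774]
orientation: [0.001, -0.02, 1.0, 0.001]
contact_force: [-2.4, 11.7, 8.2]
opening: 0.0447
grasp_force: 5.9
```

Emit:
{"op": "servo_tool", "data": {
  "steps": [
    [[0,0,0,0,0.02,0,0.5],[0,0,0,0,0,0,0.5],[0,0,0,0,0.01,0,0.51],[0,0,0,0,0,0,0.51],[0,0,0,0,0,0,0.51]]
  ]
}}

```text
time_s: 22.32
tcp_pos: [0.568, -0.1031, 0.1775]
orientation: [0.002, -0.02, 1.0, 0.001]
contact_force: [-2.7, 11.9, 7.1]
opening: 0.0421
grasp_force: 5.7
```

Emit:
{"op": "servo_tool", "data": {
  "steps": [
    [[0,0,0,0,0.02,0,0.53],[0,0,0,0,0,0,0.53],[0,0,0,0,0,0,0.53]]
  ]
}}

```text
time_s: 22.7
tcp_pos: [0.568, -0.1035, 0.1777]
orientation: [0.002, -0.02, 1.0, 0.0]
contact_force: [-0.5, 4.8, 7.4]
opening: 0.0405
grasp_force: 13.4
```

Emit:
{"op": "servo_tool", "data": {
  "steps": [
    [[0,0,0,0,0,0,0.52],[0,0,0,0,0,0,0.52],[0,0,0,0,0,0,0.52]]
  ]
}}

```text
time_s: 23.08
tcp_pos: [0.5681, -0.1033, 0.1775]
orientation: [0.001, -0.02, 1.0, 0.0]
contact_force: [-1.2, 5.8, 6.3]
opening: 0.0411
grasp_force: 9.2
```

Emit:
{"op": "servo_tool", "data": {
  "steps": [
    [[0,0,0,0,0,0,0.52],[0,0,0,0,0,0,0.52],[0,0,0,0,0,0,0.52],[0,0,0,0,0,0,0.52]]
  ]
}}

```text
time_s: 23.58
tcp_pos: [0.568, -0.1033, 0.1775]
orientation: [0.001, -0.02, 1.0, 0.0]
contact_force: [-2.1, 6.8, 7.6]
opening: 0.041
grasp_force: 9.2
```

```bash
python3 -c "
from cell import robot
o=robot.get_obs();print(o['contact_force'],o['grasp_force']);print(robot.finish_job())"
```

```text
[-2.11888193  6.77374311  7.61817305] 9.177053198218346
the job is handed in; nothing more can be done
None
```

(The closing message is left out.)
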